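# Sort the hot-pot cart into its trays

### The job

Tidy the cart after dinner: lay the slotted ladle and the strainer spoon in the two lanes of the wooden tool tray, one per lane, with their bowls at the tall end board; stand the two dipping dishes upright in the two bays of the dark dish tray, one per bay; and lay the green chopstick rest right way up in the small orange tray. Everything should lie flat on its tray's floor, clear of the lips; set the ceramic and glass down without dropping them, and leave the soy bottle and the tea cup alone.

Things in the scene. Friction and masses are not known exactly. Their poses are not given: they have to be found in the camera images.
- ladle: Loose slotted ladle, all steel, bowl floor with three dark slots. Origin under the bowl's centre on the underside, z up. Bowl 50 mm wide, 28 high. Level handle along -x to x = -127 mm (total length 152); from x = -46 it is 12 mm wide (y), 8 thick, 24 to 32 mm above the underside; its end is turned down to the surface as a foot. Balances between x = -35 and -70 mm. About 0.1 kg.
- strainer: Loose strainer spoon: wire-mesh bowl, black handle. Origin under the bowl's centre on the underside, z up. Bowl 50 mm wide, 28 high. Level handle along -x to x = -127 mm (total length 152); from x = -46 it is 12 mm wide (y), 8 thick, 24 to 32 mm above the underside; its end is turned down to the surface as a foot. Balances between x = -35 and -70 mm. About 0.1 kg.
- dish_white: Dipping dish, plain white ceramic inside and out. Loose. 60 mm across with upright sides, 34 mm tall, wall 4 mm. Origin at the centre of the underside, z up. Mass about 0.12 kg.
- dish_blue: Dipping dish, white ceramic with a blue band round the outside and a blue inner floor. Loose. 60 mm across with upright sides, 34 mm tall, wall 4 mm. Origin at the centre of the underside, z up. Mass about 0.12 kg.
- chopstick_rest: Green glass chopstick rest, a small bar 64 mm long (its x) and 22 mm wide (its y), 19 mm tall in the middle and about 24 mm at its two raised ends (each 12 mm long). Loose. Origin at the centre of the underside, z up. Mass about 0.05 kg.
- tool_tray: Fixed light-wood tray, cork floor, 185 (x) by 147 mm (y) outside. Two lanes along x, centred at y = -35.5 and +35.5 mm, each 66 mm wide and 175 long (x -87.5 to +87.5), parted by a 5 mm rib. Floor 4 mm, lips and rib 12 mm above the cart top; a tall end board at the +x end, 45 mm above the cart top, 6 thick. Origin at the centre of the underside, z up.
- dish_tray: Dish tray, dark steel with a grey felt floor, fixed. Outer size 94 mm (x) by 183 mm (y). Two square bays, each 84 by 84 mm, centred at y = -44.5 and +44.5 mm, parted by a 5 mm rib. Floor 4 mm above the cart top, lips and rib 10 mm above the cart top (6 mm above the floor). Origin at the centre of the underside, z up.
- rest_tray: Small orange tray for the chopstick rest, fixed. Outer size 60 mm (x) by 94 mm (y); one bay 50 mm (x) by 84 mm (y), centred. Floor 4 mm above the cart top, lips 9 mm above the cart top (5 mm above the floor). Origin at the centre of the underside, z up.
- soy_bottle: Bystander: amber glass soy bottle, 58 mm across, 150 mm tall, standing loose beyond the trays. Origin at the centre of its underside.
- tea_cup: Bystander: blue tea cup, 72 mm across the rim, 65 mm tall, standing loose beyond the trays. Origin at the centre of its underside.
Things that resemble listed ones, but are neither listed nor needed, are in the scene too. There is more than one size of the dish_tray; the job needs the largest.

How it is judged:
By the outcome, as a careful person would: the job done as asked, in the order asked, and still so for the second after the job is handed in, with the robot touching nothing.
It also fails if it takes over 118 s, if anything falls off the work surface, if the arm or the gripper's body presses on something with over 40 N, if the wrist force passes 120 N, or if a joint passes its speed limit or range.

### The arm

A 7-joint arm with a two-finger parallel gripper is mounted at the origin on the work surface. World frame = base frame: x ahead of the robot, y to its left, z up, the work surface at z = 0. Lengths are in m, angles in rad, forces in N, time in s.
With the tool pointing down it reaches from about 0.425 to 0.975 m from the base axis. Payload 16.7 kg.
Tool frame: the origin (TCP) lies at the very end of the fingers, on their centre line; the grasp point (between the pads) lies 19 mm behind it; z points along the fingers, y is the line along which they close (so a half turn about z gives the same grasp; the last joint's range is limited). The gripper opens to 85 mm and grips with 20 to 120 N. Pads are 22 mm wide; open, the fingers measure 114 mm over their backs; the gripper's body (76 mm by 85 mm) begins 54 mm behind the grasp point. The pads swing forward as they close: fully open they stand 13 mm farther back than shut.
Start: joints at [1.125, 0.426, 0.074, 1.606, -0.034, 1.111, -0.067], TCP at [0.197, -0.646, 0.231] pointing down, gripper open.
Joint ranges: [-2.85, 2.85], [-0.5, 2.14], [-1.23, 1.37], [0.21, 2.46], [-1.02, 4.16], [0.16, 2.05], [-2.73, 2.73]. Speed limits (rad/s): [1.89, 1.89, 2.39, 2.39, 3.01, 3.01, 3.01].

### API

Orientations are given as a unit quaternion [w, x, y, z].
In Python, from station import * gives the robot as it stands. The module is installed in compiled form; this text tells all that it offers.
- The arm moves only by the shell command python3 -m crank 'ROWS' [OPENING]. ROWS is JSON, a list of rows, each an object with "linear": the shift along the tool's x, y, z in units of 0.3 m (1.0 is 0.3 m), a list of three; "angular": the turn, a rotation vector about the tool's x, y, z in units of 120 degrees (1.0 is 120 degrees), a list of three. A call has exactly 8 rows; each row is the pose to reach, as a shift and turn from the pose commanded when the call began, along the tool's axes at that moment; what a row does not reach only later rows make up. A row lasts 1/8 s, in which the tool goes at most 62.5 mm and 10.7 degrees, less where a joint would pass 70% of its speed; a pose out of reach is approached as far as the arm can. A call with a number of a shift or a turn outside -1 to 1 is refused whole. A call with a gripper value outside its range is refused whole. OPENING is the opening, from 0 (shut) to 1 (fully open), set as the call begins (- or left out, the last holds). The fingers move at their own pace and stop on an object; the grip force is fixed at half the most. Time passes only in rows, so rows that repeat a pose let the fingers close, or fill a call up. It gives the time, the measured TCP pose, the force, the opening and the grip force at its end, in the units of the state.
- read_state(): the state, without advancing time (a new reading comes with each control period).
- get_image(name): name is "side" or "top" or "wrist"; returns the picture (384x512x3 uint8, red, green, blue); there is no depth.
- camera_info(name): a dict with "vfov" (degrees; the focal length in pixels is half the picture's height over the tangent of half this angle, whatever the lens; pixels are square), "cx", "cy" (the principal point, pixels), "rvec" (rotation vector, rad) and "tvec" (3), from world to camera coordinates, as OpenCV has them; the wrist camera has in their place "hand_eye" (4x4, takes a point from camera to tool coordinates, whose origin is the TCP and whose axes are the flange's). Camera axes: x right, y down, z forward; pixel columns grow to the right and rows downward; lengths in m; the calibration is good to about 2 mm. A picture is of the moment at which its call begins: read the wrist's pose just before it. camera_info takes no time and is no camera call.
- close_job(): hands the job in; it is judged then, once.
The state is a dict: "clock": time; "joints": joint angles; "qvel": joint speeds; "joint_torque": joint torques, N m; "position": TCP position; "tool_rot": TCP orientation; "force": force on the tool from outside, world axes, zero at the start; "wrist_torque": the same for the moment, N m; "opening": opening from 0.0 (shut) to 1.0 (fully open); "finger_force": force on a finger pad.
Only numpy, scipy, OpenCV 4.12 (cv2) and the standard library are available. Lean on these libraries where they do the work, as an engineer would, in place of code of your own. Each camera call takes 0.05 s, during which the arm holds its last target. There are 200 camera calls.

## Working session

There is one attempt and no reset: what is moved stays moved. The work goes in short steps, Python scripts to look and compute and a shell command to move; the robot and the scene stay as the last step left them, time stands still between calls to the robot, and variables do not carry over. Pictures are saved under pics/ and viewed, at most 14 in all, crops included, and the job is handed in when it is done.

```bash
mkdir -p pics; ls; python3 - <<'E'
from station import *
import cv2
print(read_state())
for n in ("top","side","wrist"):
    im=get_image(n); cv2.imwrite(f"pics/{n}0.png",im[:,:,::-1]); print(n,camera_info(n))
E
```

```text
pics
{'clock': 0.0, 'joints': array([ 1.12550338,  0.42671398,  0.07381788,  1.60663742, -0.03410797,
        1.11085389, -0.06713971]), 'qvel': array([ 0.00086295, -0.00094814, -0.00089276, -0.00078642, -0.00012749,
        0.00063695, -0.00142884]), 'joint_torque': array([-1.12294267e-03, -9.49849391e+01,  3.76022235e+00, -4.63513541e+01,
        1.90300215e-02,  1.04368691e-02, -3.61174318e-05]), 'position': array([ 0.19662394, -0.64526419,  0.23060823]), 'tool_rot': array([-6.62961194e-04,  9.89086384e-01,  1.47335220e-01, -1.38220534e-04]), 'force': array([-0.3222461 ,  0.17076666, -0.49536326]), 'wrist_torque': array([0.00777386, 0.02650775, 0.04098066]), 'finger_force': 0.0, 'opening': 1.0012371387903498}
top {'vfov': 43.900599636932455, 'cx': 258.0257401175283, 'cy': 186.44209996701454, 'rvec': array([ 2.16722278, -2.20567895,  0.04891672]), 'tvec': array([0.01728194, 0.59418976, 1.46761309])}
side {'vfov': 52.47977648256635, 'cx': 250.64454168021123, 'cy': 194.5361765524706, 'rvec': array([ 2.30352506, -0.61299483,  0.22046695]), 'tvec': array([-0.52957649,  0.23325804,  0.78317416])}
wrist {'vfov': 58.936647542578044, 'cx': 256.64049574368846, 'cy': 188.84821920485203, 'hand_eye': array([[ 5.38479574e-04, -9.60797372e-01, -2.77251007e-01,
         7.20642288e-02],
       [ 9.99999473e-01,  2.75137698e-04,  9.88734780e-04,
        -9.14066752e-04],
       [-8.73691573e-04, -2.77251393e-01,  9.60797014e-01,
        -1.42597588e-01],
       [ 0.00000000e+00,  0.00000000e+00,  0.00000000e+00,
         1.00000000e+00]])}
```

View pics/top0.png

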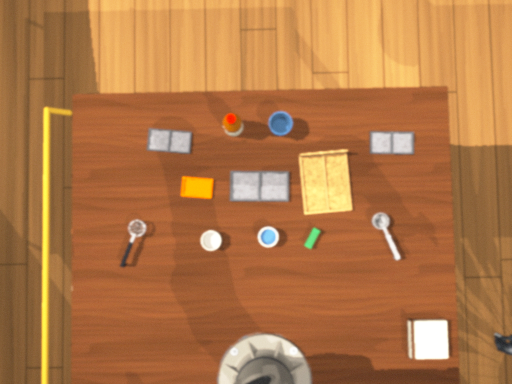

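View pics/side0.png

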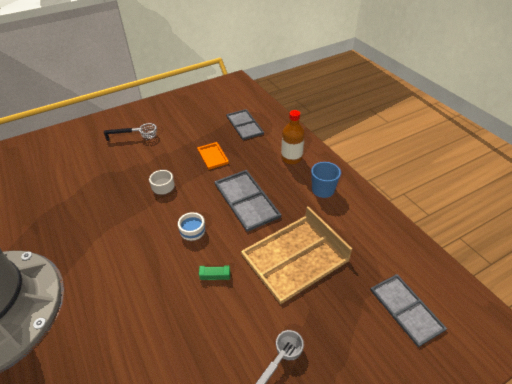

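Top view: ladle bowl (381,220) with its handle to (398,258); strainer bowl (138,228), handle end (124,264). White dish is at (211,240), blue dish at (268,237), green rest at (313,238). Trays: tool tray centred at (326,183) with the end board on the far side, large dish tray (260,186), orange tray (197,187). The small side trays are decoys.

```bash
cat > h.py <<'E'
from station import *
import numpy as np, cv2
from scipy.spatial.transform import Rotation as R
def cam(n,st=None):
    c=camera_info(n); f=192/np.tan(np.radians(c['vfov']/2)); K=np.array([[f,0,c['cx']],[0,f,c['cy']],[0,0,1]])
    if n=='wrist':
        st=st or read_state(); q=st['tool_rot']; T=np.eye(4); T[:3,:3]=R.from_quat([q[1],q[2],q[3],q[0]]).as_matrix(); T[:3,3]=st['position']
        M=T@c['hand_eye']; return K,M[:3,:3],M[:3,3]
    Rm=cv2.Rodrigues(c['rvec'])[0]; return K,Rm.T,-Rm.T@c['tvec']
def ray(C,px,z):
    K,A,o=C; p=np.atleast_2d(np.array(px,float)); d=(A@np.linalg.inv(K)@np.c_[p,np.ones(len(p))].T).T
    return o[:2]+d[:,:2]*((z-o[2])/d[:,2])[:,None]
def proj(C,P):
    K,A,o=C; v=K@A.T@(np.array(P,float)-o); return v[:2]/v[2]
def go(x,y,z,yaw,st=None):
    """rows values from now to TCP x,y,z pointing down with tool x at yaw (deg, mod 180)"""
    st=st or read_state(); q=st['tool_rot']; A=R.from_quat([q[1],q[2],q[3],q[0]])
    best=None
    for k in (-360,-180,0,180,360):
        B=R.from_euler('z',yaw+k,degrees=True)*R.from_euler('x',180,degrees=True)
        rv=(A.inv()*B).as_rotvec(degrees=True)/120
        if best is None or np.linalg.norm(rv)<np.linalg.norm(best): best=rv
    l=A.inv().apply(np.array([x,y,z])-st['position'])/.3
    print('lin',l.round(3),'ang',best.round(3))
def snap(n,name):
    st=read_state(); C=cam(n,st); im=get_image(n)[:,:,::-1].copy(); cv2.imwrite(f'pics/{name}.png',im); return im,C
def blobs(mask,amin=30):
    cs,_=cv2.findContours(mask.astype(np.uint8),cv2.RETR_EXTERNAL,cv2.CHAIN_APPROX_NONE)
    return [c for c in cs if cv2.contourArea(c)>amin]
def rect(C,c,z):
    P=ray(C,c.reshape(-1,2),z).astype(np.float32); r=cv2.minAreaRect(P*1000); return P.mean(0),r
E
python3 - <<'E'
from h import *
im=cv2.imread('pics/top0.png'); C=cam('top'); h=cv2.cvtColor(im,cv2.COLOR_BGR2HSV); H,S,V=[h[...,i].astype(int) for i in range(3)]
ms={'green':((H>45)&(H<80)&(S>100),.02),'orange':((H>10)&(H<25)&(S>220)&(V>200),.009),'gray':((S<70)&(V>60),.01),'wood':((H>12)&(H<30)&(S>60)&(S<190)&(V>170),.012),'blue':((H>95)&(H<125)&(S>80),.02)}
for k,(m,z) in ms.items():
    m=cv2.morphologyEx(m.astype(np.uint8),cv2.MORPH_CLOSE,np.ones((3,3))); m[:95]=0;m[290:]=0;m[:,:78]=0;m[:,445:]=0
    for c in blobs(m):
        r=rect(C,c,z)[1]; print(k,c.reshape(-1,2).mean(0).round(),[np.round(v,1) for v in r])
cv2.imwrite('pics/topz.png',cv2.resize(im[110:275,110:430],None,fx=2.5,fy=2.5,interpolation=cv2.INTER_CUBIC))
im=cv2.imread('pics/side0.png')
E
```

```text
green [312. 238.] [array([ 433.1, -157.7]), array([24.7, 63.5]), np.float64(62.1)]
orange [197. 187.] [array([596.2, 199.5]), array([99.9, 65.2]), np.float64(84.2)]
orange [226. 122.] [array([797.6, 105. ]), array([43.3, 17. ]), np.float64(20.8)]
gray [211. 240.] [array([430.4, 156.3]), array([62.4, 62. ]), np.float64(89.3)]
gray [268. 236.] [array([439.9, -19.9]), array([65.4, 62. ]), np.float64(89.0)]
gray [131. 241.] [array([424.3, 397.4]), array([ 53. , 146.6]), np.float64(78.8)]
gray [387. 235.] [array([ 437.1, -398.3]), array([156. ,  53.8]), np.float64(30.9)]
gray [259. 186.] [array([596.3,   3.9]), array([181.9,  94. ]), np.float64(88.9)]
gray [391. 142.] [array([ 726.2, -414.1]), array([134.5,  69.6]), np.float64(88.2)]
gray [169. 141.] [array([744.8, 284.9]), array([137.6,  69.6]), np.float64(84.1)]
gray [280. 123.] [array([793.9, -67.4]), array([78.8, 76.4]), np.float64(88.9)]
wood [325. 182.] [array([ 604.5, -203.6]), array([204.3, 160.5]), np.float64(3.9)]
wood [228. 131.] [array([772.2, 100.7]), array([52.3, 19.1]), np.float64(60.5)]
blue [268. 236.] [array([438.8, -19.8]), array([40.2, 40. ]), np.float64(89.0)]
blue [280. 123.] [array([792., -67.]), array([65.8, 69.5]), np.float64(88.9)]
```

View pics/topz.png

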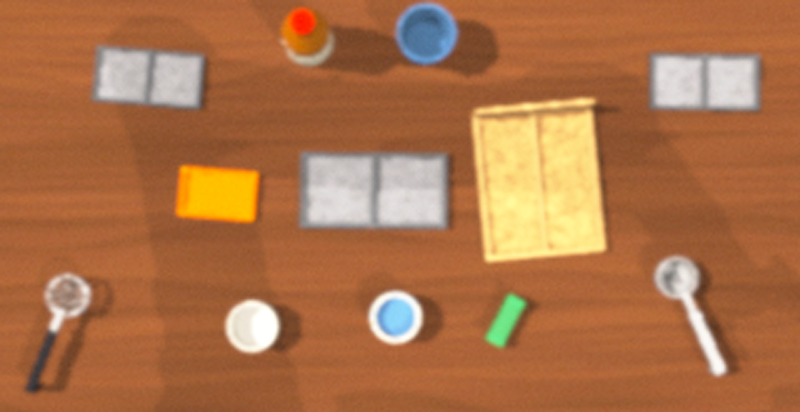

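```bash
python3 - <<'E'
from h import *
C=cam('top'); zp=lambda a:[(110+x/2.5,110+y/2.5) for x,y in a]
L=ray(C,zp([(678,277),(720,371)]),.028); S=ray(C,zp([(68,295),(33,388)]),.028); T=ray(C,zp([(486,260),(606,250)]),.012)
for P in (L,S):
    d=P[0]-P[1]; u=d/np.linalg.norm(d); print(P.round(3),np.degrees(np.arctan2(d[1],d[0])).round(1),'grasp',(P[0]-.06*u).round(3))
d=T[0]-T[1]; u=d/np.linalg.norm(d); print('tray yaw',np.degrees(np.arctan2(-d[0],d[1])).round(1),np.linalg.norm(d),'centre',(T.mean(0)+.0925*np.array([u[1],-u[0]])).round(4))
d=L[0]-L[1];u=d/np.linalg.norm(d);g=L[0]-.06*u
go(g[0],g[1],.20,np.degrees(np.arctan2(d[1],d[0])))
print(read_state()['position'])
E
```

```text
[[ 0.481 -0.37 ]
 [ 0.366 -0.417]] 22.4 grasp [ 0.426 -0.392]
[[0.472 0.382]
 [0.359 0.425]] -21.0 grasp [0.416 0.403]
tray yaw 3.8 0.14970288329623574 centre [ 0.6034 -0.2046]
lin [ 0.977 -0.584  0.103] ang [-0.     0.    -0.045]
[ 0.19664676 -0.64538072  0.23077174]
```

```bash
python3 -m crank '[{"linear":[0.18,-0.1,0.02],"angular":[0,0,-0.01]},{"linear":[0.36,-0.2,0.04],"angular":[0,0,-0.03]},{"linear":[0.54,-0.31,0.06],"angular":[0,0,-0.045]},{"linear":[0.72,-0.42,0.09],"angular":[0,0,-0.045]},{"linear":[0.88,-0.53,0.1],"angular":[0,0,-0.045]},{"linear":[0.977,-0.584,0.103],"angular":[0,0,-0.045]},{"linear":[0.977,-0.584,0.103],"angular":[0,0,-0.045]},{"linear":[0.977,-0.584,0.103],"angular":[0,0,-0.045]}]' 1; python3 -c "
from h import *
snap('wrist','w1')"
```

```text
clock: 1.15
position: [0.4255, -0.3932, 0.2003]
tool_rot: [-0.0, 0.981, 0.194, -0.0]
force: [-1.1, -0.5, -0.5]
opening: 0.997
finger_force: 0.0
```

View pics/w1.png

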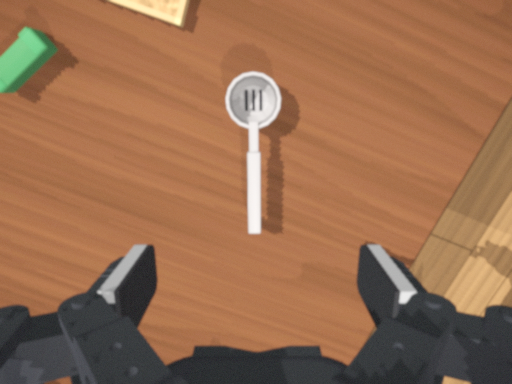

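Ladle is centred: bowl rim (253,100), handle running down to (254,233).

```bash
python3 - <<'E'
from h import *
C=cam('wrist'); b=ray(C,[(253.3,100)],.028)[0]; e=ray(C,[(254.3,232.5)],.032)[0]; n=ray(C,[(253.5,152)],.032)[0]
d=b-e; u=d/np.linalg.norm(d); yaw=np.degrees(np.arctan2(d[1],d[0])); print(b,e,np.linalg.norm(d),np.linalg.norm(b-n),yaw)
g=(b-.056*u+e+.071*u)/2; print(g)
go(g[0],g[1],.2,yaw); go(g[0],g[1],.009,yaw)
E
```

```text
[ 0.48324233 -0.36603896] [ 0.36622096 -0.41476049] 0.12675877616812706 0.046377372146252815 22.604273818420566
[ 0.43165551 -0.387517  ]
lin [ 0.027 -0.01   0.001] ang [ 0.     0.    -0.003]
lin [ 0.028 -0.01   0.638] ang [ 0.     0.    -0.003]
```

```bash
python3 -m crank '[{"linear":[0.028,-0.01,0.12],"angular":[0,0,-0.003]},{"linear":[0.028,-0.01,0.28],"angular":[0,0,-0.003]},{"linear":[0.028,-0.01,0.43],"angular":[0,0,-0.003]},{"linear":[0.028,-0.01,0.54],"angular":[0,0,-0.003]},{"linear":[0.028,-0.01,0.61],"angular":[0,0,-0.003]},{"linear":[0.028,-0.01,0.638],"angular":[0,0,-0.003]},{"linear":[0.028,-0.01,0.638],"angular":[0,0,-0.003]},{"linear":[0.028,-0.01,0.638],"angular":[0,0,-0.003]}]' 0.6
python3 -m crank '[{"linear":[0,0,0],"angular":[0,0,0]},{"linear":[0,0,0],"angular":[0,0,0]},{"linear":[0,0,0],"angular":[0,0,0]},{"linear":[0,0,0],"angular":[0,0,0]},{"linear":[0,0,0],"angular":[0,0,0]},{"linear":[0,0,-0.05],"angular":[0,0,0]},{"linear":[0,0,-0.15],"angular":[0,0,0]},{"linear":[0,0,-0.3],"angular":[0,0,0]}]' 0
python3 - <<'E'
from h import *
# tray right lane: bowl near the board; tool x=yaw of tray
c=np.array([.6034,-.2046]); a=np.radians(3.8); u=np.array([np.cos(a),np.sin(a)]); v=np.array([-u[1],u[0]])
g=c-.0355*v+.0*u   # grasp at ladle x=-56 -> bowl at +56
print(g); go(g[0],g[1],.1,3.8)
E
```

```text
clock: 2.2
position: [0.433, -0.3873, 0.01]
tool_rot: [0.001, 0.98, 0.197, 0.0]
force: [-0.1, 0.1, -0.1]
opening: 0.599
finger_force: 0.0
clock: 3.2
position: [0.4321, -0.3861, 0.1]
tool_rot: [-0.001, 0.98, 0.197, -0.001]
force: [0.5, -0.1, -1.1]
opening: 0.128
finger_force: 58.6
[ 0.60575272 -0.24002195]
lin [ 0.722 -0.226 -0.   ] ang [-0.001  0.001  0.158]
```

```bash
python3 -m crank '[{"linear":[0.1,-0.03,-0.1],"angular":[0,0,0.04]},{"linear":[0.25,-0.08,-0.2],"angular":[0,0,0.08]},{"linear":[0.4,-0.13,-0.3],"angular":[0,0,0.12]},{"linear":[0.53,-0.17,-0.333],"angular":[0,0,0.158]},{"linear":[0.64,-0.2,-0.333],"angular":[0,0,0.158]},{"linear":[0.7,-0.22,-0.333],"angular":[0,0,0.158]},{"linear":[0.722,-0.226,-0.333],"angular":[0,0,0.158]},{"linear":[0.722,-0.226,-0.333],"angular":[0,0,0.158]}]'; python3 -c "
from h import *
snap('wrist','w2')"
```

```text
clock: 4.2
position: [0.6057, -0.2412, 0.1988]
tool_rot: [0.0, 0.999, 0.032, -0.0]
force: [-0.1, -0.4, -1.3]
opening: 0.126
finger_force: 58.7
```

View pics/w2.png

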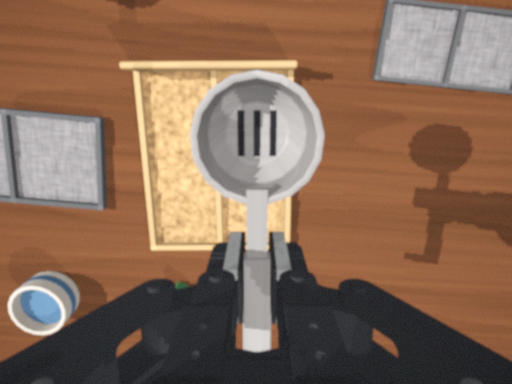

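Tray seen: front-left lip corner (151,250), right lip x≈297→291, board top from (121,63) to (297,63), rib from (216,75) to (219,245). The ladle bowl covers the right lane.

```bash
python3 - <<'E'
from h import *
C=cam('wrist'); f=lambda p,z:ray(C,[p],z)[0]
fl=f((151,250),.012); fr=f((290.5,248.5),.012); lt=f((134.5,72),.012); b1=f((121,62),.045);b2=f((297.5,61.5),.045)
ang=lambda d:np.degrees(np.arctan2(d[1],d[0]))
print(fl,fr,np.linalg.norm(fl-fr),ang(fl-fr)-90,ang(b1-b2)-90,np.linalg.norm(b1-b2),ang(lt-fl))
a=np.radians(3.8);u=np.array([np.cos(a),np.sin(a)]);v=np.array([-u[1],u[0]])
c1=(fl+fr)/2+.0925*u; c2=(b1+b2)/2-.0925*u; print(c1,c2)
E
```

```text
[ 0.50723223 -0.13445499] [ 0.51849613 -0.28245571] 0.14842873339986148 4.352221769212605 3.8624968663567785 0.1446090425086187 3.595156652539763
[ 0.60516081 -0.20232501] [ 0.60496105 -0.20199306]
```

```bash
python3 -m crank '[{"linear":[0.006,-0.012,0.1],"angular":[0,0,0]},{"linear":[0.006,-0.012,0.25],"angular":[0,0,0]},{"linear":[0.006,-0.012,0.4],"angular":[0,0,0]},{"linear":[0.006,-0.012,0.5],"angular":[0,0,0]},{"linear":[0.006,-0.012,0.56],"angular":[0,0,0]},{"linear":[0.006,-0.012,0.59],"angular":[0,0,0]},{"linear":[0.006,-0.012,0.612],"angular":[0,0,0]},{"linear":[0.006,-0.012,0.615],"angular":[0,0,0]}]'
python3 -c "
from h import *
print(read_state()['position'], read_state()['force'])"
```

```text
clock: 5.25
position: [0.6081, -0.237, 0.0148]
tool_rot: [0.0, 0.999, 0.033, 0.0]
force: [0.4, -0.3, -0.2]
opening: 0.126
finger_force: 58.7
[ 0.60810655 -0.23697823  0.01483229] [ 0.43978998 -0.26726621 -0.2016127 ]
```

```bash
python3 -m crank '[{"linear":[0,0,0],"angular":[0,0,0]},{"linear":[0,0,0],"angular":[0,0,0]},{"linear":[0,0,0],"angular":[0,0,0]},{"linear":[0,0,-0.03],"angular":[0,0,0]},{"linear":[0,0,-0.12],"angular":[0,0,0]},{"linear":[0,0,-0.3],"angular":[0,0,0]},{"linear":[0,0,-0.48],"angular":[0,0,0]},{"linear":[0,0,-0.62],"angular":[0,0,0]}]' 0.45
python3 -c "
from h import *
snap('wrist','w3');go(.416,.403,.2,-21)"
```

```text
clock: 6.25
position: [0.6082, -0.2369, 0.2037]
tool_rot: [0.0, 0.999, 0.033, 0.001]
force: [0.1, -1.2, -0.9]
opening: 0.448
finger_force: 0.0
lin [-0.507 -2.173  0.02 ] ang [ 0.001 -0.004  0.206]
```

View pics/w3.png

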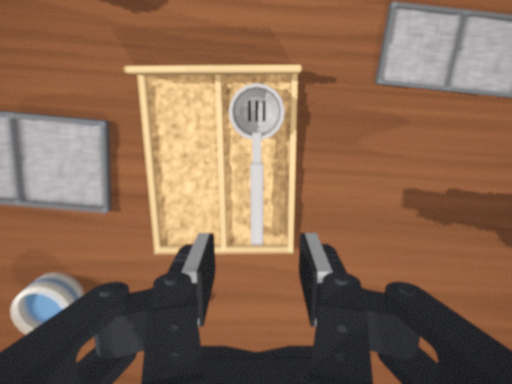

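Ladle lies in the right lane, bowl (256,111) near the board, handle end (257,244), inside the front lip.

```bash
python3 - <<'E'
from h import *
C=cam('wrist'); b=ray(C,[(256,111)],.032)[0];e=ray(C,[(257,244)],.036)[0]
a=np.radians(3.9);u=np.array([np.cos(a),np.sin(a)]);v=np.array([-u[1],u[0]]);c=np.array([.605,-.2022])
for p in(b,e): print((p-c)@u,(p-c)@v)
E
python3 -m crank '[{"linear":[-0.05,-0.1,0],"angular":[0,0,0]},{"linear":[-0.1,-0.25,0],"angular":[0,0,0]},{"linear":[-0.17,-0.4,0],"angular":[0,0,0]},{"linear":[-0.25,-0.56,0],"angular":[0,0,0]},{"linear":[-0.3,-0.72,0],"angular":[0,0,0]},{"linear":[-0.35,-0.86,0],"angular":[0,0,0]},{"linear":[-0.4,-1,0],"angular":[0,0,0]},{"linear":[-0.4,-1,0],"angular":[0,0,0]}]' 0.6
python3 -m crank '[{"linear":[0,-0.15,0],"angular":[0,0,0]},{"linear":[-0.05,-0.3,0],"angular":[0,0,0]},{"linear":[-0.1,-0.45,0],"angular":[0,0,0]},{"linear":[-0.1,-0.6,0],"angular":[0,0,0]},{"linear":[-0.1,-0.75,0],"angular":[0,0,0]},{"linear":[-0.1,-0.9,0],"angular":[0,0,0]},{"linear":[-0.1,-1,0],"angular":[0,0,0]},{"linear":[-0.1,-1,0],"angular":[0,0,0.05]}]'
python3 -c "
from h import *
go(.416,.403,.2,-21)"
```

```text
0.05814879890533592 -0.0347632240894998
-0.07309447517562008 -0.03537876811983031
clock: 7.3
position: [0.4675, 0.0575, 0.2011]
tool_rot: [-0.0, 0.999, 0.035, 0.0]
force: [0.4, -0.4, 0.7]
opening: 0.603
finger_force: 0.0
clock: 8.3
position: [0.4189, 0.354, 0.2006]
tool_rot: [-0.0, 1.0, -0.019, -0.0]
force: [0.4, 0.8, -0.4]
opening: 0.605
finger_force: 0.0
lin [-0.016 -0.163  0.002] ang [-0.     0.     0.156]
```

```bash
python3 -m crank '[{"linear":[-0.01,-0.08,0],"angular":[0,0,0.06]},{"linear":[-0.016,-0.163,0],"angular":[0,0,0.12]},{"linear":[-0.016,-0.163,0],"angular":[0,0,0.156]},{"linear":[-0.016,-0.163,0],"angular":[0,0,0.156]},{"linear":[-0.016,-0.163,0],"angular":[0,0,0.156]},{"linear":[-0.016,-0.163,0],"angular":[0,0,0.156]},{"linear":[-0.016,-0.163,0],"angular":[0,0,0.156]},{"linear":[-0.016,-0.163,0],"angular":[0,0,0.156]}]'; python3 -c "
from h import *
snap('wrist','w4')"
```

```text
clock: 9.3
position: [0.4165, 0.4006, 0.2004]
tool_rot: [0.0, 0.983, -0.182, -0.0]
force: [-0.7, 0.8, 0.1]
opening: 0.6
finger_force: 0.0
```

View pics/w4.png

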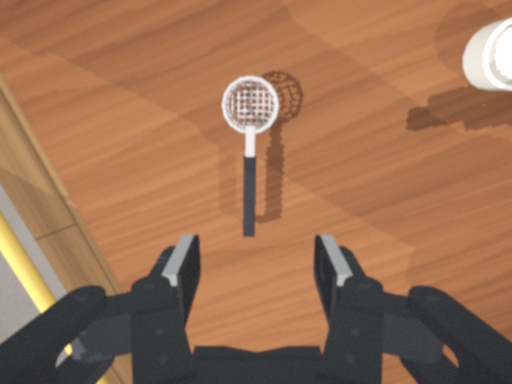

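Strainer: bowl rim centre (250,104), handle end (249,236), neck/handle junction (250,156).

```bash
python3 - <<'E'
from h import *
C=cam('wrist'); b=ray(C,[(250,104)],.028)[0]; e=ray(C,[(249,236)],.032)[0]
d=b-e; u=d/np.linalg.norm(d); yaw=np.degrees(np.arctan2(d[1],d[0])); print(np.linalg.norm(d),yaw)
g=(b-.056*u+e+.071*u)/2; print(g)
go(g[0],g[1],.009,yaw)
E
```

```text
0.12702529685302286 -21.714619128503994
[0.42309831 0.40684847]
lin [ 0.013 -0.027  0.638] ang [0.    0.    0.006]
```

```bash
python3 -m crank '[{"linear":[0.013,-0.027,0.12],"angular":[0,0,0.006]},{"linear":[0.013,-0.027,0.28],"angular":[0,0,0.006]},{"linear":[0.013,-0.027,0.43],"angular":[0,0,0.006]},{"linear":[0.013,-0.027,0.54],"angular":[0,0,0.006]},{"linear":[0.013,-0.027,0.61],"angular":[0,0,0.006]},{"linear":[0.013,-0.027,0.638],"angular":[0,0,0.006]},{"linear":[0.013,-0.027,0.638],"angular":[0,0,0.006]},{"linear":[0.013,-0.027,0.638],"angular":[0,0,0.006]}]'
python3 -m crank '[{"linear":[0,0,0],"angular":[0,0,0]},{"linear":[0,0,0],"angular":[0,0,0]},{"linear":[0,0,0],"angular":[0,0,0]},{"linear":[0,0,0],"angular":[0,0,0]},{"linear":[0,0,-0.05],"angular":[0,0,0]},{"linear":[0,0,-0.2],"angular":[0,0,0]},{"linear":[0,0,-0.38],"angular":[0,0,0]},{"linear":[0,0,-0.58],"angular":[0,0,0]}]' 0
python3 - <<'E'
from h import *
a=np.radians(3.9);u=np.array([np.cos(a),np.sin(a)]);v=np.array([-u[1],u[0]]);c=np.array([.605,-.2022])
g=c+.0355*v; print(g); go(g[0],g[1],.2,3.9)
E
```

```text
clock: 10.35
position: [0.4232, 0.4077, 0.01]
tool_rot: [-0.001, 0.982, -0.188, 0.0]
force: [-0.3, 0.7, 0.8]
opening: 0.602
finger_force: 0.0
clock: 11.35
position: [0.4223, 0.4068, 0.1853]
tool_rot: [0.0, 0.982, -0.188, -0.0]
force: [0.5, 0.8, -1.0]
opening: 0.123
finger_force: 58.6
[ 0.60258546 -0.16678221]
lin [ 1.265  1.554 -0.049] ang [ 0.     0.    -0.213]
```

```bash
python3 -m crank '[{"linear":[0.08,0.1,-0.02],"angular":[0,0,0]},{"linear":[0.18,0.22,-0.05],"angular":[0,0,0]},{"linear":[0.28,0.35,-0.05],"angular":[0,0,0]},{"linear":[0.38,0.48,-0.05],"angular":[0,0,0]},{"linear":[0.48,0.61,-0.05],"angular":[0,0,0]},{"linear":[0.58,0.74,-0.05],"angular":[0,0,0]},{"linear":[0.67,0.86,-0.05],"angular":[0,0,0]},{"linear":[0.76,0.96,-0.05],"angular":[0,0,0]}]'
python3 -m crank '[{"linear":[0.09,0.12,0],"angular":[0,0,-0.03]},{"linear":[0.18,0.25,0],"angular":[0,0,-0.07]},{"linear":[0.28,0.36,0],"angular":[0,0,-0.12]},{"linear":[0.38,0.46,0],"angular":[0,0,-0.17]},{"linear":[0.46,0.54,0],"angular":[0,0,-0.2]},{"linear":[0.505,0.594,0],"angular":[0,0,-0.213]},{"linear":[0.505,0.594,0],"angular":[0,0,-0.213]},{"linear":[0.505,0.594,0],"angular":[0,0,-0.213]}]'
python3 - <<'E'
from h import *
a=np.radians(3.9);u=np.array([np.cos(a),np.sin(a)]);v=np.array([-u[1],u[0]]);c=np.array([.605,-.2022])
g=c+.0355*v-.001*u; go(g[0],g[1],.0145,3.9)
E
```

```text
clock: 12.35
position: [0.5281, 0.0537, 0.199]
tool_rot: [-0.0, 0.982, -0.189, 0.0]
force: [0.5, 0.1, -0.8]
opening: 0.123
finger_force: 58.6
clock: 13.35
position: [0.6027, -0.1654, 0.1984]
tool_rot: [-0.0, 0.999, 0.034, -0.0]
force: [0.7, 0.5, -1.4]
opening: 0.125
finger_force: 58.6
lin [-0.004  0.005  0.613] ang [-0. -0. -0.]
```

```bash
python3 -m crank '[{"linear":[-0.004,0.005,0.1],"angular":[0,0,0]},{"linear":[-0.004,0.005,0.25],"angular":[0,0,0]},{"linear":[-0.004,0.005,0.4],"angular":[0,0,0]},{"linear":[-0.004,0.005,0.5],"angular":[0,0,0]},{"linear":[-0.004,0.005,0.56],"angular":[0,0,0]},{"linear":[-0.004,0.005,0.59],"angular":[0,0,0]},{"linear":[-0.004,0.005,0.612],"angular":[0,0,0]},{"linear":[-0.004,0.005,0.614],"angular":[0,0,0]}]'
python3 -m crank '[{"linear":[0,0,0],"angular":[0,0,0]},{"linear":[0,0,0],"angular":[0,0,0]},{"linear":[0,0,0],"angular":[0,0,0]},{"linear":[0,0,-0.03],"angular":[0,0,0]},{"linear":[0,0,-0.12],"angular":[0,0,0]},{"linear":[0,0,-0.3],"angular":[0,0,0]},{"linear":[0,0,-0.48],"angular":[0,0,0]},{"linear":[0,0,-0.62],"angular":[0,0,0]}]' 0.4
python3 -c "
from h import *
snap('wrist','w5')"
```

```text
clock: 14.35
position: [0.6021, -0.1677, 0.0142]
tool_rot: [-0.0, 0.999, 0.034, 0.0]
force: [0.8, 0.0, -0.5]
opening: 0.13
finger_force: 58.6
clock: 15.35
position: [0.602, -0.168, 0.2029]
tool_rot: [0.0, 0.999, 0.034, 0.001]
force: [0.2, -0.5, -1.3]
opening: 0.402
finger_force: 0.0
```

View pics/w5.png

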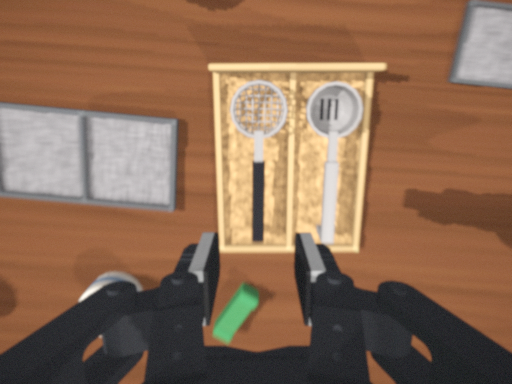

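Both tools lie in their lanes: strainer bowl (259,109), ladle bowl (334,110), both below the board, handle ends inside the front lip. Next is the blue dish.

```bash
python3 - <<'E'
from h import *
print(read_state()['joints'].round(2)); go(.44,-.02,.2,88.9)
E
```

```text
[-0.22  0.4   0.5   1.77 -0.22  1.02 -1.13]
lin [-0.512 -0.531  0.022] ang [ 0.003 -0.002 -0.709]
```

```bash
python3 -m crank '[{"linear":[-0.06,-0.06,0],"angular":[0,0,-0.088]},{"linear":[-0.13,-0.13,0],"angular":[0,0,-0.176]},{"linear":[-0.2,-0.2,0],"angular":[0,0,-0.264]},{"linear":[-0.27,-0.28,0],"angular":[0,0,-0.352]},{"linear":[-0.34,-0.35,0],"angular":[0,0,-0.44]},{"linear":[-0.41,-0.42,0],"angular":[0,0,-0.53]},{"linear":[-0.48,-0.49,0],"angular":[0,0,-0.62]},{"linear":[-0.512,-0.531,0.02],"angular":[0,0,-0.709]}]' 1
python3 -m crank '[{"linear":[0,0,0],"angular":[0,0,0]},{"linear":[0,0,0],"angular":[0,0,0]},{"linear":[0,0,0],"angular":[0,0,0]},{"linear":[0,0,0],"angular":[0,0,0]},{"linear":[0,0,0],"angular":[0,0,0]},{"linear":[0,0,0],"angular":[0,0,0]},{"linear":[0,0,0],"angular":[0,0,0]},{"linear":[0,0,0],"angular":[0,0,0]}]'
python3 - <<'E'
from h import *
snap('wrist','w6'); go(.44,-.02,.2,88.9); print(read_state()['joints'].round(2))
E
```

```text
clock: 16.4
position: [0.437, -0.0185, 0.1945]
tool_rot: [0.0, 0.712, 0.703, 0.001]
force: [0.7, -0.0, 0.1]
opening: 1.001
finger_force: 0.0
clock: 17.4
position: [0.4379, -0.0191, 0.1938]
tool_rot: [-0.0, 0.714, 0.7, 0.0]
force: [-0.1, 0.6, 0.3]
opening: 1.001
finger_force: 0.0
lin [-0.003  0.007 -0.021] ang [-0. -0. -0.]
[-0.3   0.07  0.21  2.16 -0.02  0.91 -0.1 ]
```

View pics/w6.png

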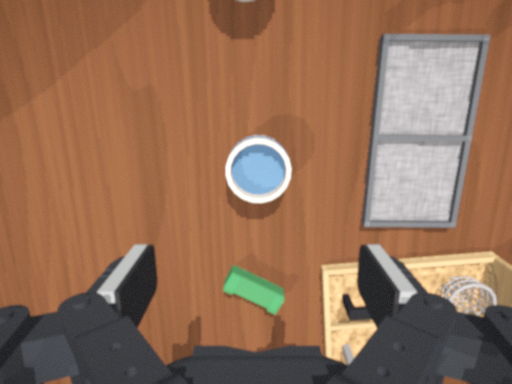

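Blue dish rim centred at about (258,170). Dish tray outer corners are (383,34), (489,36), (456,228), (364,227).

```bash
python3 - <<'E'
from h import *
C=cam('wrist'); im=cv2.imread('pics/w6.png'); h=cv2.cvtColor(im,cv2.COLOR_BGR2HSV); S=h[...,1];V=h[...,2]
m=((S<60)&(V>190)).astype(np.uint8); m[:120]=0;m[220:]=0;m[:,:200]=0;m[:,320:]=0
c=max(blobs(m),key=cv2.contourArea); P=ray(C,c.reshape(-1,2),.034).astype(np.float32); print(cv2.minEnclosingCircle(P), cv2.fitEllipse(P*1000))
(b,r)=cv2.minEnclosingCircle(P)
q=ray(C,[(383,34),(489,36),(456.5,228.5),(364,227)],.010); print(q,q.mean(0)); ang=lambda d:np.degrees(np.arctan2(d[1],d[0]))
print(ang(q[0]-q[3]),ang(q[1]-q[2]),ang(q[1]-q[0]),ang(q[2]-q[3]),[np.linalg.norm(q[i]-q[i-1]) for i in range(4)])
go(b[0],b[1],.004,88.9)
E
```

```text
((0.4405214190483093, -0.017330002039670944), 0.0313638336956501) ((440.4811706542969, -17.645761489868164), (59.9986686706543, 61.37816619873047), 178.4323272705078)
[[ 0.55323682  0.0984304 ]
 [ 0.64721074  0.09503867]
 [ 0.64502993 -0.08856999]
 [ 0.54912163 -0.08506577]] [0.59864978 0.00495833]
88.71526535012364 89.31950172946652 -2.0670383531529066 -2.0924952120198657 [np.float64(0.18354231284861805), np.float64(0.09403510435593508), np.float64(0.1836216097670558), np.float64(0.09597229845227102)]
lin [0.006 0.009 0.633] ang [-0. -0. -0.]
```

```bash
python3 -m crank '[{"linear":[0.006,0.009,0.1],"angular":[0,0,0]},{"linear":[0.006,0.009,0.25],"angular":[0,0,0]},{"linear":[0.006,0.009,0.39],"angular":[0,0,0]},{"linear":[0.006,0.009,0.5],"angular":[0,0,0]},{"linear":[0.006,0.009,0.58],"angular":[0,0,0]},{"linear":[0.006,0.009,0.62],"angular":[0,0,0]},{"linear":[0.006,0.009,0.633],"angular":[0,0,0]},{"linear":[0.006,0.009,0.633],"angular":[0,0,0]}]'
python3 -m crank '[{"linear":[0,0,0],"angular":[0,0,0]},{"linear":[0,0,0],"angular":[0,0,0]},{"linear":[0,0,0],"angular":[0,0,0]},{"linear":[0,0,0],"angular":[0,0,0]},{"linear":[0,0,0],"angular":[0,0,0]},{"linear":[0,0,-0.04],"angular":[0,0,0]},{"linear":[0,0,-0.12],"angular":[0,0,0]},{"linear":[0,0,-0.25],"angular":[0,0,0]}]' 0
python3 - <<'E'
from h import *
go(.5977,-.0395,.09,88.8)
snap('wrist','w7')
E
```

```text
clock: 18.45
position: [0.4409, -0.0174, 0.0044]
tool_rot: [0.0, 0.714, 0.7, 0.0]
force: [-0.9, -0.0, -0.4]
opening: 0.996
finger_force: 0.0
clock: 19.45
position: [0.4399, -0.0175, 0.0797]
tool_rot: [-0.0, 0.714, 0.7, -0.001]
force: [0.4, 0.9, -1.3]
opening: 0.689
finger_force: 64.8
lin [-0.063  0.527 -0.035] ang [-0.001  0.     0.001]
```

View pics/w7.png

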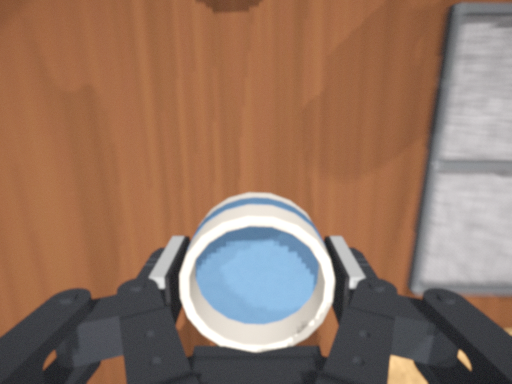

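```bash
python3 -m crank '[{"linear":[-0.02,0.1,0],"angular":[0,0,0]},{"linear":[-0.04,0.24,0],"angular":[0,0,0]},{"linear":[-0.05,0.38,0],"angular":[0,0,0]},{"linear":[-0.063,0.48,0],"angular":[0,0,0]},{"linear":[-0.063,0.524,0],"angular":[0,0,0]},{"linear":[-0.063,0.527,0.06],"angular":[0,0,0]},{"linear":[-0.063,0.527,0.13],"angular":[0,0,0]},{"linear":[-0.063,0.527,0.17],"angular":[0,0,0]}]'
python3 - <<'E'
from h import *
go(.5977,-.0395,.0085,88.8)
E
```

```text
clock: 20.5
position: [0.5964, -0.0391, 0.0262]
tool_rot: [-0.001, 0.714, 0.7, -0.001]
force: [-0.1, 0.3, -0.9]
opening: 0.69
finger_force: 64.9
lin [-0.001  0.004  0.059] ang [-0.001  0.     0.001]
```

```bash
python3 -m crank '[{"linear":[-0.001,0.002,0.01],"angular":[0,0,0]},{"linear":[-0.001,0.003,0.025],"angular":[0,0,0]},{"linear":[-0.001,0.003,0.038],"angular":[0,0,0]},{"linear":[-0.001,0.003,0.048],"angular":[0,0,0]},{"linear":[-0.001,0.003,0.055],"angular":[0,0,0]},{"linear":[-0.001,0.003,0.06],"angular":[0,0,0]},{"linear":[-0.001,0.003,0.062],"angular":[0,0,0]},{"linear":[-0.001,0.003,0.062],"angular":[0,0,0]}]'
python3 - <<'E'
from h import *
go(.5977,-.0395,.0085,88.8); print(read_state()['force'])
E
```

```text
clock: 21.5
position: [0.5993, -0.0396, 0.0094]
tool_rot: [0.0, 0.714, 0.7, 0.0]
force: [0.2, -0.2, -2.1]
opening: 0.688
finger_force: 64.9
lin [ 0.    -0.005  0.003] ang [ 0.    -0.     0.001]
[ 0.18710138 -0.15554544 -2.07032972]
```

```bash
python3 -m crank '[{"linear":[0,-0.002,0.001],"angular":[0,0,0]},{"linear":[0,-0.002,0.002],"angular":[0,0,0]},{"linear":[0,-0.002,0.003],"angular":[0,0,0]},{"linear":[0,-0.002,0.004],"angular":[0,0,0]},{"linear":[0,-0.002,0.004],"angular":[0,0,0]},{"linear":[0,-0.002,0.004],"angular":[0,0,0]},{"linear":[0,-0.002,0.004],"angular":[0,0,0]},{"linear":[0,-0.002,0.004],"angular":[0,0,0]}]'
```

```text
clock: 22.5
position: [0.5992, -0.0397, 0.0092]
tool_rot: [0.0, 0.714, 0.7, 0.001]
force: [-4.4, 1.3, 17.0]
opening: 0.684
finger_force: 66.7
```

```bash
python3 -m crank '[{"linear":[0,0,-0.002],"angular":[0,0,0]},{"linear":[0,0,-0.002],"angular":[0,0,0]},{"linear":[0,0,-0.002],"angular":[0,0,0]},{"linear":[0,0,-0.002],"angular":[0,0,0]},{"linear":[0,0,-0.1],"angular":[0,0,0]},{"linear":[0,0,-0.25],"angular":[0,0,0]},{"linear":[0,0,-0.42],"angular":[0,0,0]},{"linear":[0,0,-0.6],"angular":[0,0,0]}]' 1
python3 - <<'E'
from h import *
snap('wrist','w8'); go(.430,.156,.195,88.8)
E
```

```text
clock: 23.5
position: [0.5982, -0.0397, 0.1895]
tool_rot: [-0.0, 0.714, 0.7, -0.0]
force: [1.7, -0.2, 0.6]
opening: 0.999
finger_force: 0.0
lin [ 0.642 -0.584  0.002] ang [ 0.004 -0.     0.   ]
```

View pics/w8.png

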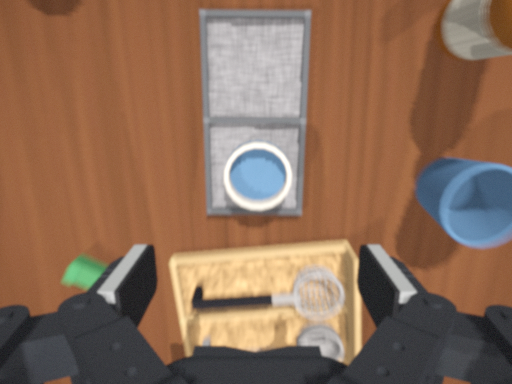

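Blue dish stands in the near bay at (258,176), clear of lips and rib.

```bash
python3 - <<'E'
from h import *
C=cam('wrist'); q=ray(C,[(199.5,10.5),(310.5,10.5),(301.5,215.5),(208,215.5)],.010); print(q.mean(0)); d=q[0]-q[3]; print(np.degrees(np.arctan2(d[1],d[0])))
E
python3 -m crank '[{"linear":[0.08,-0.07,0],"angular":[0,0,0]},{"linear":[0.19,-0.17,0],"angular":[0,0,0]},{"linear":[0.31,-0.28,0],"angular":[0,0,0]},{"linear":[0.43,-0.39,0],"angular":[0,0,0]},{"linear":[0.54,-0.49,0],"angular":[0,0,0]},{"linear":[0.62,-0.56,0],"angular":[0,0,0]},{"linear":[0.642,-0.584,0],"angular":[0,0,0]},{"linear":[0.642,-0.584,0],"angular":[0,0,0]}]'
python3 - <<'E'
from h import *
im,C=snap('wrist','w9'); h=cv2.cvtColor(im,cv2.COLOR_BGR2HSV); S=h[...,1];V=h[...,2]
m=((S<60)&(V>175)).astype(np.uint8); m[:90]=0;m[240:]=0;m[:,:180]=0;m[:,340:]=0
c=max(blobs(m),key=cv2.contourArea); print(cv2.boundingRect(c)); P=ray(C,c.reshape(-1,2),.034).astype(np.float32); b,r=cv2.minEnclosingCircle(P); print(b,r, cv2.fitEllipse(P*1000))
go(b[0],b[1],.004,88.8)
cv2.imwrite('pics/w9c.png',im)
E
```

```text
[0.6033553  0.00348341]
88.8388493761803
clock: 24.55
position: [0.4272, 0.1562, 0.1882]
tool_rot: [0.0, 0.714, 0.7, 0.0]
force: [0.6, -0.3, -0.4]
opening: 1.004
finger_force: 0.0
(227, 135, 69, 70)
(0.43245720863342285, 0.15915575623512268) 0.03200608491897583 ((432.6842346191406, 158.91961669921875), (59.67012023925781, 63.297420501708984), 0.08279570937156677)
lin [0.012 0.016 0.614] ang [ 0.    -0.     0.001]
```

View pics/w9.png

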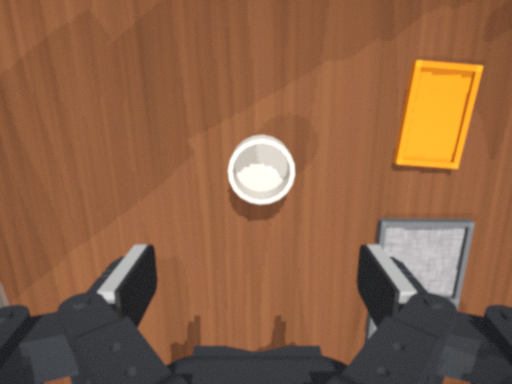

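White dish is upright at (262,170). Orange tray corners are (416,60), (483,66), (459,171), (396,165).

```bash
python3 - <<'E'
from h import *
q=ray(cam('wrist'),[(416,60),(483,65.5),(459,171),(395.5,165.5)],.009); print(q,q.mean(0)); ang=lambda d:np.degrees(np.arctan2(d[1],d[0]))
print(ang(q[0]-q[3]),ang(q[1]-q[2]),ang(q[1]-q[0]),ang(q[2]-q[3]),[np.linalg.norm(q[i]-q[i-1]) for i in range(4)])
E
python3 -m crank '[{"linear":[0.009,0.016,0.1],"angular":[0,0,0]},{"linear":[0.009,0.016,0.25],"angular":[0,0,0]},{"linear":[0.009,0.016,0.38],"angular":[0,0,0]},{"linear":[0.009,0.016,0.49],"angular":[0,0,0]},{"linear":[0.009,0.016,0.57],"angular":[0,0,0]},{"linear":[0.009,0.016,0.605],"angular":[0,0,0]},{"linear":[0.009,0.016,0.614],"angular":[0,0,0]},{"linear":[0.009,0.016,0.614],"angular":[0,0,0]}]'
python3 -m crank '[{"linear":[0,0,0],"angular":[0,0,0]},{"linear":[0,0,0],"angular":[0,0,0]},{"linear":[0,0,0],"angular":[0,0,0]},{"linear":[0,0,0],"angular":[0,0,0]},{"linear":[0,0,0],"angular":[0,0,0]},{"linear":[0,0,-0.04],"angular":[0,0,0]},{"linear":[0,0,-0.12],"angular":[0,0,0]},{"linear":[0,0,-0.25],"angular":[0,0,0]}]' 0
python3 - <<'E'
from h import *
go(.602,.0485,.08,88.8)
E
```

```text
[[0.57264334 0.25080512]
 [0.63297767 0.24504649]
 [0.62570625 0.14859011]
 [0.56347279 0.15525215]] [0.59870001 0.19992347]
84.51791591415716 85.68887878186443 -5.452102024274679 -6.110197399628944 [np.float64(0.0959920308642324), np.float64(0.06060851819942884), np.float64(0.09673007421279411), np.float64(0.06258902096897691)]
clock: 25.6
position: [0.4326, 0.1589, 0.0045]
tool_rot: [0.0, 0.714, 0.7, 0.0]
force: [-1.1, -0.6, -0.8]
opening: 1.003
finger_force: 0.0
clock: 26.6
position: [0.4314, 0.1586, 0.0797]
tool_rot: [-0.0, 0.714, 0.7, -0.001]
force: [0.8, 0.8, -0.7]
opening: 0.671
finger_force: 64.9
lin [-0.356  0.576 -0.001] ang [-0.001  0.     0.001]
```

```bash
python3 -m crank '[{"linear":[-0.06,0.1,0],"angular":[0,0,0]},{"linear":[-0.13,0.22,0],"angular":[0,0,0]},{"linear":[-0.21,0.34,0],"angular":[0,0,0]},{"linear":[-0.28,0.46,0],"angular":[0,0,0]},{"linear":[-0.34,0.54,0],"angular":[0,0,0]},{"linear":[-0.356,0.574,0.04],"angular":[0,0,0]},{"linear":[-0.356,0.576,0.11],"angular":[0,0,0]},{"linear":[-0.356,0.576,0.17],"angular":[0,0,0]}]'
python3 - <<'E'
from h import *
im,C=snap('wrist','w10')
for n in('w7','w10'):
    im=cv2.imread(f'pics/{n}.png'); h=cv2.cvtColor(im,cv2.COLOR_BGR2HSV); S=h[...,1].astype(int);V=h[...,2]
    m=((S<60)&(V>170)).astype(np.uint8); m[:,:182]=0; m[:,334:]=0; m[:185]=0;m[350:]=0
    c=max(blobs(m),key=cv2.contourArea); print(n,cv2.boundingRect(c),cv2.fitEllipse(c))
go(.602,.0485,.0085,88.8)
E
```

```text
clock: 27.6
position: [0.6019, 0.0494, 0.0269]
tool_rot: [-0.0, 0.714, 0.7, -0.0]
force: [-0.2, 1.2, -2.7]
opening: 0.671
finger_force: 65.1
w7 (182, 204, 152, 146) ((256.73663330078125, 278.2793273925781), (148.05372619628906, 153.96966552734375), 85.8971176147461)
w10 (182, 185, 152, 165) ((254.85145568847656, 262.4075927734375), (162.05996704101562, 182.88153076171875), 173.53224182128906)
lin [-0.003  0.004  0.054] ang [-0.002  0.     0.001]
```

View pics/w10.png

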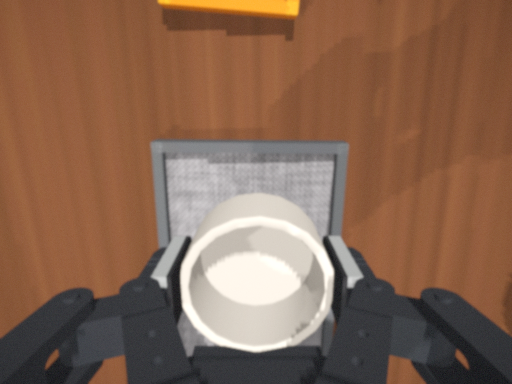

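White dish is held level above the far bay, rim (257,283).

```bash
python3 -m crank '[{"linear":[-0.002,0,0.01],"angular":[0,0,0]},{"linear":[-0.002,0,0.025],"angular":[0,0,0]},{"linear":[-0.002,0,0.038],"angular":[0,0,0]},{"linear":[-0.002,0,0.048],"angular":[0,0,0]},{"linear":[-0.002,0,0.055],"angular":[0,0,0]},{"linear":[-0.002,0,0.06],"angular":[0,0,0]},{"linear":[-0.002,0,0.063],"angular":[0,0,0]},{"linear":[-0.002,0,0.063],"angular":[0,0,0]}]'
python3 -m crank '[{"linear":[0,0,0.001],"angular":[0,0,0]},{"linear":[0,0,0.001],"angular":[0,0,0]},{"linear":[0,0,0.002],"angular":[0,0,0]},{"linear":[0,0,0.002],"angular":[0,0,0]},{"linear":[0,0,0.002],"angular":[0,0,0]},{"linear":[0,0,0.002],"angular":[0,0,0]},{"linear":[0,0,0.002],"angular":[0,0,0]},{"linear":[0,0,0.002],"angular":[0,0,0]}]'
```

```text
clock: 28.65
position: [0.6028, 0.0482, 0.0091]
tool_rot: [0.0, 0.714, 0.7, 0.0]
force: [-0.4, 0.5, -0.2]
opening: 0.674
finger_force: 65.1
clock: 29.65
position: [0.6028, 0.0482, 0.009]
tool_rot: [0.0, 0.714, 0.7, 0.0]
force: [-4.9, -0.1, 11.2]
opening: 0.673
finger_force: 66.5
```

```bash
python3 -m crank '[{"linear":[0,0,-0.001],"angular":[0,0,0]},{"linear":[0,0,-0.001],"angular":[0,0,0]},{"linear":[0,0,-0.001],"angular":[0,0,0]},{"linear":[0,0,-0.001],"angular":[0,0,0]},{"linear":[0,0,-0.1],"angular":[0,0,0]},{"linear":[0,0,-0.25],"angular":[0,0,0]},{"linear":[0,0,-0.42],"angular":[0,0,0]},{"linear":[0,0,-0.6],"angular":[0,0,0]}]' 1
python3 - <<'E'
from h import *
im,C=snap('wrist','w11'); go(.433,-.158,.16,-28)
h=cv2.cvtColor(im,cv2.COLOR_BGR2HSV); S=h[...,1];V=h[...,2]
m=((S<60)&(V>190)).astype(np.uint8); m[:90]=0;m[240:]=0;m[:,:200]=0;m[:,320:]=0
c=max(blobs(m),key=cv2.contourArea); print(cv2.boundingRect(c)); P=ray(C,c.reshape(-1,2),.038).astype(np.float32); print(cv2.minEnclosingCircle(P))
E
```

```text
clock: 30.65
position: [0.6024, 0.0482, 0.1899]
tool_rot: [-0.0, 0.714, 0.7, -0.0]
force: [1.0, -0.2, -0.5]
opening: 0.996
finger_force: 0.0
lin [-0.699 -0.562  0.119] ang [ 0.004  0.001 -0.526]
(211, 126, 82, 85)
((0.6008633375167847, 0.05511827766895294), 0.048411909490823746)
```

```bash
python3 -m crank '[{"linear":[-0.08,-0.06,0],"angular":[0,0,-0.07]},{"linear":[-0.19,-0.15,0],"angular":[0,0,-0.14]},{"linear":[-0.3,-0.24,0],"angular":[0,0,-0.22]},{"linear":[-0.42,-0.33,0],"angular":[0,0,-0.3]},{"linear":[-0.53,-0.43,0.03],"angular":[0,0,-0.38]},{"linear":[-0.63,-0.51,0.08],"angular":[0,0,-0.46]},{"linear":[-0.699,-0.562,0.119],"angular":[0,0,-0.526]},{"linear":[-0.699,-0.562,0.119],"angular":[0,0,-0.526]}]' 0.6
python3 -m crank '[{"linear":[0,0,0],"angular":[0,0,0]},{"linear":[0,0,0],"angular":[0,0,0]},{"linear":[0,0,0],"angular":[0,0,0]},{"linear":[0,0,0],"angular":[0,0,0]},{"linear":[0,0,0],"angular":[0,0,0]},{"linear":[0,0,0],"angular":[0,0,0]},{"linear":[0,0,0],"angular":[0,0,0]},{"linear":[0,0,0],"angular":[0,0,0]}]'
python3 - <<'E'
from h import *
im,C=snap('wrist','w12'); t,_=snap('top','t2'); s,_=snap('side','s2')
a=cv2.resize(im[90:290,150:360],(420,400)); b=cv2.resize(t[130:260,170:370],(380,247)); c=cv2.resize(s[255:290,190:240],(380,266),interpolation=cv2.INTER_CUBIC)
o=np.zeros((600,800,3),np.uint8); o[:400,:420]=a; o[:247,420:]=b; o[250:516,420:]=c; cv2.imwrite('pics/m.png',o)
E
```

```text
clock: 31.7
position: [0.4285, -0.1595, 0.1522]
tool_rot: [-0.001, 0.243, 0.97, -0.0]
force: [0.0, 0.3, 0.4]
opening: 0.602
finger_force: 0.0
clock: 32.7
position: [0.4301, -0.1582, 0.1527]
tool_rot: [0.0, 0.242, 0.97, 0.0]
force: [-0.3, 0.7, -0.5]
opening: 0.6
finger_force: 0.0
```

View pics/m.png

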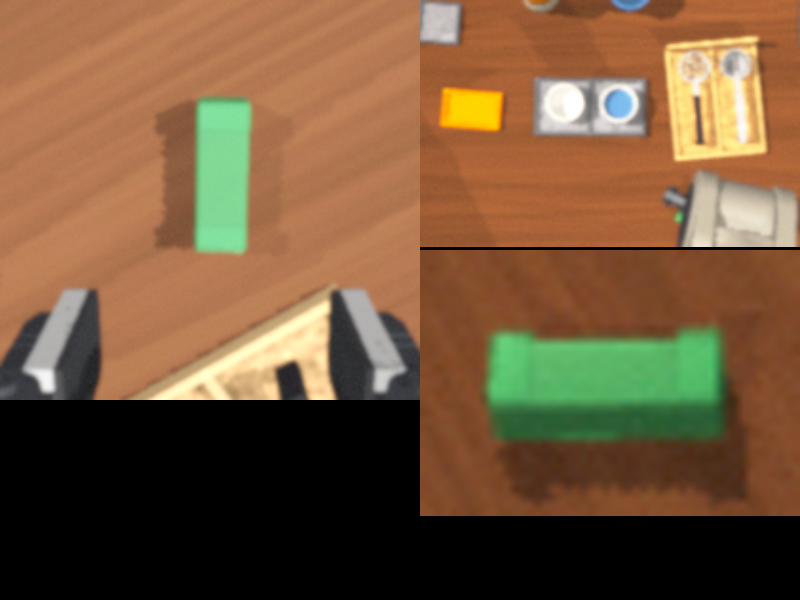

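Rest is right way up (raised ends on top; full-frame wrist px about 248–275, 139–216). The top view shows both dishes in their bays, white left and blue right, and both tools in their lanes.

```bash
python3 - <<'E'
from h import *
C=cam('wrist'); im=cv2.imread('pics/w12.png'); h=cv2.cvtColor(im,cv2.COLOR_BGR2HSV); H=h[...,0];S=h[...,1]
c=max(blobs((H>45)&(H<85)&(S>80)),key=cv2.contourArea); print(cv2.boundingRect(c))
m,r=rect(C,c,.023); print(r); yaw=r[2] if r[1][0]>r[1][1] else r[2]+90
b=np.array(r[0])/1000; print(yaw); go(b[0],b[1],.005,yaw)
# white dish check from w11/top
t=cv2.imread('pics/t2.png'); T=cam('top'); 
h=cv2.cvtColor(t,cv2.COLOR_BGR2HSV)
E
```

```text
(247, 139, 28, 77)
((432.15924072265625, -153.9379119873047), (21.42450714111328, 65.15109252929688), 60.76542663574219)
150.7654266357422
lin [0.001 0.016 0.492] ang [0.   0.   0.01]
```

```bash
python3 -m crank '[{"linear":[0.001,0.016,0.08],"angular":[0,0,0.01]},{"linear":[0.001,0.016,0.2],"angular":[0,0,0.01]},{"linear":[0.001,0.016,0.32],"angular":[0,0,0.01]},{"linear":[0.001,0.016,0.41],"angular":[0,0,0.01]},{"linear":[0.001,0.016,0.46],"angular":[0,0,0.01]},{"linear":[0.001,0.016,0.485],"angular":[0,0,0.01]},{"linear":[0.001,0.016,0.492],"angular":[0,0,0.01]},{"linear":[0.001,0.016,0.492],"angular":[0,0,0.01]}]'
python3 -m crank '[{"linear":[0,0,0],"angular":[0,0,0]},{"linear":[0,0,0],"angular":[0,0,0]},{"linear":[0,0,0],"angular":[0,0,0]},{"linear":[0,0,0],"angular":[0,0,0]},{"linear":[0,0,0],"angular":[0,0,0]},{"linear":[0,0,-0.06],"angular":[0,0,0]},{"linear":[0,0,-0.2],"angular":[0,0,0]},{"linear":[0,0,-0.38],"angular":[0,0,0]}]' 0
python3 - <<'E'
from h import *
go(.599,.2,.12,84.5)
E
```

```text
clock: 33.85
position: [0.4325, -0.1539, 0.0057]
tool_rot: [0.0, 0.252, 0.968, 0.0]
force: [-0.4, 0.6, 0.2]
opening: 0.599
finger_force: 0.0
clock: 34.85
position: [0.4314, -0.1537, 0.12]
tool_rot: [-0.001, 0.252, 0.968, -0.0]
force: [1.1, -0.1, -0.3]
opening: 0.239
finger_force: 59.5
lin [ 8.700e-02  1.302e+00 -1.000e-03] ang [-0.001 -0.001  0.553]
```

```bash
python3 -m crank '[{"linear":[0,0.07,-0.05],"angular":[0,0,0.03]},{"linear":[0.01,0.17,-0.1],"angular":[0,0,0.07]},{"linear":[0.02,0.28,-0.1],"angular":[0,0,0.12]},{"linear":[0.03,0.4,-0.1],"angular":[0,0,0.17]},{"linear":[0.04,0.52,-0.1],"angular":[0,0,0.22]},{"linear":[0.05,0.64,-0.1],"angular":[0,0,0.27]},{"linear":[0.05,0.74,-0.1],"angular":[0,0,0.3]},{"linear":[0.05,0.8,-0.1],"angular":[0,0,0.32]}]'
python3 - <<'E'
from h import *
go(.599,.2,.12,84.5)
E
```

```text
clock: 35.85
position: [0.5365, 0.0647, 0.1493]
tool_rot: [0.0, 0.556, 0.831, 0.0]
force: [0.2, 0.4, -0.0]
opening: 0.236
finger_force: 59.6
lin [0.338 0.365 0.098] ang [ 0.    -0.     0.232]
```

```bash
python3 -m crank '[{"linear":[0.06,0.08,0.02],"angular":[0,0,0.05]},{"linear":[0.14,0.16,0.05],"angular":[0,0,0.1]},{"linear":[0.22,0.25,0.08],"angular":[0,0,0.16]},{"linear":[0.29,0.32,0.098],"angular":[0,0,0.21]},{"linear":[0.33,0.36,0.098],"angular":[0,0,0.232]},{"linear":[0.338,0.365,0.098],"angular":[0,0,0.232]},{"linear":[0.338,0.365,0.098],"angular":[0,0,0.232]},{"linear":[0.338,0.365,0.098],"angular":[0,0,0.232]}]'
python3 - <<'E'
from h import *
im,C=snap('wrist','w13'); h=cv2.cvtColor(im,cv2.COLOR_BGR2HSV); H,S,V=[h[...,i] for i in range(3)]
m=((H>8)&(H<26)&(S>215)&(V>150)).astype(np.uint8); c=max(blobs(m),key=cv2.contourArea); print(cv2.boundingRect(c),cv2.contourArea(c))
hull=cv2.approxPolyDP(cv2.convexHull(c),6,True).reshape(-1,2); print(hull, ray(C,hull,.009).round(4))
T,Ct=cv2.imread('pics/t2.png'),cam('top')
g=max(blobs((H>45)&(H<85)&(S>80)),key=cv2.contourArea); print('green',cv2.boundingRect(g))
go(.599,.2,.0095,84.5)
E
```

```text
clock: 36.85
position: [0.5985, 0.1975, 0.12]
tool_rot: [0.0, 0.74, 0.673, 0.0]
force: [0.1, -0.2, -0.6]
opening: 0.235
finger_force: 59.6Traceback (most recent call last):
  File "<stdin>", line 3, in <module>
ValueError: max() iterable argument is empty
```

```bash
python3 - <<'E'
from h import *
im=cv2.imread('pics/w13.png'); C=cam('wrist'); h=cv2.cvtColor(im,cv2.COLOR_BGR2HSV); H,S,V=[h[...,i] for i in range(3)]
for y in (30,70,100,130,160,200,240): print(y,[tuple(int(v) for v in h[y,x]) for x in (150,190,210,256,300,320,360)])
g=max(blobs((H>45)&(H<85)&(S>80)),key=cv2.contourArea); print('green',cv2.boundingRect(g))
go(.599,.2,.0095,84.5)
q=[(.5726,.2508,.009),(.633,.2450,.009),(.6257,.1486,.009),(.5635,.1552,.009)]
print([proj(C,p).round() for p in q])
E
```

```text
30 [(12, 148, 148), (12, 142, 151), (12, 144, 165), (13, 145, 158), (12, 141, 156), (12, 146, 157), (11, 143, 161)]
70 [(11, 146, 161), (12, 144, 156), (12, 141, 165), (12, 147, 165), (12, 143, 157), (12, 143, 159), (12, 145, 151)]
100 [(11, 139, 163), (12, 144, 168), (12, 143, 170), (12, 144, 163), (12, 143, 161), (12, 145, 160), (11, 142, 151)]
130 [(11, 137, 177), (12, 142, 167), (12, 144, 168), (16, 207, 249), (12, 142, 154), (12, 143, 162), (12, 139, 165)]
160 [(11, 139, 173), (12, 147, 165), (11, 142, 171), (22, 203, 255), (11, 139, 154), (12, 139, 162), (12, 139, 167)]
200 [(11, 136, 174), (12, 144, 161), (12, 145, 163), (68, 109, 217), (12, 141, 174), (11, 142, 171), (12, 142, 169)]
240 [(11, 136, 173), (12, 141, 170), (12, 141, 165), (67, 106, 206), (11, 136, 174), (13, 144, 170), (11, 138, 170)]
green (231, 184, 53, 150)
lin [0.008 0.001 0.368] ang [ 0. -0.  0.]
[array([213., 121.]), array([295., 121.]), array([294., 242.]), array([217., 241.])]
```

```bash
python3 - <<'E'
from h import *
im=cv2.imread('pics/w13.png'); C=cam('wrist'); h=cv2.cvtColor(im,cv2.COLOR_BGR2HSV); H,S,V=[h[...,i] for i in range(3)]
m=((H>10)&(H<28)&(S>165)&(V>180)).astype(np.uint8); m[330:]=0; pts=np.argwhere(m)[:,::-1]
for y in (120,125,130,140,160,180,200,220,240,250): 
    r=pts[pts[:,1]==y][:,0]; print(y,(r.min(),r.max(),len(r)) if len(r) else None, end='; ')
    if len(r): print(ray(C,[(r.min(),y),(r.max()+1,y)],.009).round(4).tolist())
print(pts[:,1].min(),pts[:,1].max(),ray(C,[(256,pts[:,1].min()),(256,pts[:,1].max()+1)],.009))
E
```

```text
120 (np.int64(212), np.int64(294), 83); [[0.5721, 0.2514], [0.6327, 0.2456]]
125 (np.int64(212), np.int64(295), 84); [[0.5716, 0.2478], [0.6332, 0.2419]]
130 (np.int64(212), np.int64(294), 83); [[0.5711, 0.2441], [0.6323, 0.2383]]
140 (np.int64(212), np.int64(294), 83); [[0.5702, 0.2368], [0.6318, 0.2309]]
160 (np.int64(213), np.int64(293), 81); [[0.5689, 0.2217], [0.6301, 0.2159]]
180 (np.int64(214), np.int64(293), 80); [[0.5677, 0.2061], [0.6291, 0.2002]]
200 (np.int64(214), np.int64(292), 23); [[0.5656, 0.19], [0.6273, 0.1841]]
220 (np.int64(215), np.int64(291), 23); [[0.5642, 0.1733], [0.6254, 0.1674]]
240 None; 250 None; 118 234 [[0.60438329 0.24973394]
 [0.59554088 0.15724087]]
```

```bash
python3 -m crank '[{"linear":[0.015,0.001,0.08],"angular":[0,0,0]},{"linear":[0.015,0.001,0.18],"angular":[0,0,0]},{"linear":[0.015,0.001,0.26],"angular":[0,0,0]},{"linear":[0.015,0.001,0.31],"angular":[0,0,0]},{"linear":[0.015,0.001,0.34],"angular":[0,0,0]},{"linear":[0.015,0.001,0.355],"angular":[0,0,0]},{"linear":[0.015,0.001,0.362],"angular":[0,0,0]},{"linear":[0.015,0.001,0.365],"angular":[0,0,0]}]'
python3 -m crank '[{"linear":[0,0,0.001],"angular":[0,0,0]},{"linear":[0,0,0.002],"angular":[0,0,0]},{"linear":[0,0,0.003],"angular":[0,0,0]},{"linear":[0,0,0.003],"angular":[0,0,0]},{"linear":[0,0,0.003],"angular":[0,0,0]},{"linear":[0,0,0.003],"angular":[0,0,0]},{"linear":[0,0,0.003],"angular":[0,0,0]},{"linear":[0,0,0.003],"angular":[0,0,0]}]'
```

```text
clock: 37.9
position: [0.5996, 0.2031, 0.0106]
tool_rot: [0.0, 0.74, 0.673, 0.0]
force: [0.3, -0.4, 0.1]
opening: 0.239
finger_force: 59.6
clock: 38.9
position: [0.5994, 0.203, 0.0099]
tool_rot: [0.0, 0.74, 0.673, 0.0]
force: [-2.3, -1.1, 7.4]
opening: 0.238
finger_force: 60.6
```

Contact made, so release, retract and check.

```bash
python3 -m crank '[{"linear":[0,0,-0.002],"angular":[0,0,0]},{"linear":[0,0,-0.002],"angular":[0,0,0]},{"linear":[0,0,-0.002],"angular":[0,0,0]},{"linear":[0,0,-0.002],"angular":[0,0,0]},{"linear":[0,0,-0.08],"angular":[0,0,0]},{"linear":[0,0,-0.25],"angular":[0,0,0]},{"linear":[0,0,-0.42],"angular":[0,0,0]},{"linear":[0,0,-0.6],"angular":[0,0,0]}]' 0.5
python3 -m crank '[{"linear":[0,0,0],"angular":[0,0,0]},{"linear":[0,0,0],"angular":[0,0,0]},{"linear":[0,0,0],"angular":[0,0,0]},{"linear":[0,0,0],"angular":[0,0,0]},{"linear":[0,0,0],"angular":[0,0,0]},{"linear":[0,0,0],"angular":[0,0,0]},{"linear":[0,0,0],"angular":[0,0,0]},{"linear":[0,0,0],"angular":[0,0,0]}]'
python3 - <<'E'
from h import *
im,C=snap('wrist','w14'); h=cv2.cvtColor(im,cv2.COLOR_BGR2HSV); H,S,V=[h[...,i] for i in range(3)]
g=max(blobs((H>45)&(H<85)&(S>80)),key=cv2.contourArea); print('green',rect(C,g,.027)[1])
o=((H>10)&(H<28)&(S>165)&(V>180)).astype(np.uint8);o=max(blobs(cv2.morphologyEx(o,cv2.MORPH_CLOSE,np.ones((5,5)))),key=cv2.contourArea); print('orange',rect(C,o,.009)[1])
im,C=snap('side','s3'); h=cv2.cvtColor(im,cv2.COLOR_BGR2HSV); H,S,V=[h[...,i].astype(int) for i in range(3)]
a=cv2.imread('pics/w11.png'); h=cv2.cvtColor(a,cv2.COLOR_BGR2HSV)
print('w11 row170',[tuple(int(v) for v in h[170,x]) for x in range(195,325,8)])
E
```

```text
clock: 39.9
position: [0.599, 0.2028, 0.1909]
tool_rot: [-0.0, 0.74, 0.673, -0.0]
force: [0.1, -0.2, -0.3]
opening: 0.501
finger_force: 0.0
clock: 40.9
position: [0.5993, 0.203, 0.1894]
tool_rot: [-0.0, 0.74, 0.673, 0.0]
force: [-0.0, 0.9, 0.3]
opening: 0.498
finger_force: 0.0
green ((600.6994018554688, 204.58001708984375), (62.138511657714844, 19.760465621948242), 84.59201049804688)
orange ((597.6009521484375, 202.1615753173828), (96.39893341064453, 62.64396667480469), 84.59031677246094)
w11 row170 [(11, 144, 150), (9, 55, 145), (170, 4, 172), (160, 4, 193), (30, 7, 255), (18, 23, 200), (17, 20, 244), (18, 19, 247), (24, 14, 255), (18, 20, 229), (17, 20, 225), (17, 21, 214), (13, 11, 202), (108, 10, 133), (12, 144, 156), (12, 147, 153), (11, 143, 162)]
```

```bash
python3 - <<'E'
from h import *
# w11 taken at pose (.6024,.0482,.1899), tool_rot (0,.714,.7,0)
q=np.array([0,.714,.7,0]); C=cam('wrist',{'tool_rot':q/np.linalg.norm(q),'position':np.array([.6024,.0482,.1899])})
a=cv2.imread('pics/w11.png'); h=cv2.cvtColor(a,cv2.COLOR_BGR2HSV).astype(int); S,H,V=h[...,1],h[...,0],h[...,2]
w=((H>8)&(H<35)&(S>6)&(S<60)&(V>190)).astype(np.uint8); w[:90]=0;w[240:]=0;w[:,:215]=0;w[:,310:]=0
c=max(blobs(cv2.morphologyEx(w,cv2.MORPH_OPEN,np.ones((3,3)))),key=cv2.contourArea); P=ray(C,c.reshape(-1,2),.038).astype(np.float32); print('dish',cv2.boundingRect(c),cv2.minAreaRect(P*1000))
t=(S<110); 
for y in (120,130,140,190,200,210): 
    r=np.where(t[y,180:330])[0]+180; print(y,r.min(),r.max(),ray(C,[(r.min(),y),(r.max()+1,y)],.010).round(4).tolist())
E
```

```text
dish (223, 147, 68, 63) ((604.1600341796875, 42.95691680908203), (57.95524597167969, 58.47389602661133), 43.74748992919922)
120 200 304 [[0.5518, 0.0946], [0.6498, 0.0927]]
130 201 304 [[0.5521, 0.0853], [0.65, 0.0834]]
140 201 303 [[0.5515, 0.0759], [0.6492, 0.074]]
190 203 301 [[0.5503, 0.0265], [0.6482, 0.0246]]
200 203 301 [[0.5496, 0.0161], [0.6484, 0.0142]]
210 204 300 [[0.55, 0.0056], [0.6476, 0.0037]]
```

```bash
python3 -c "
from station import *
print(close_job())"
```

```text
the job is handed in; nothing more can be done
None
```

I handed the job in at about 41 s of the 118 s limit: the ladle, strainer, both dishes and the chopstick rest were placed in their trays in the order asked, and the last images showed each one inside its tray, clear of the lips.

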